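Switch on the plate warmer and press the label holder home

ROBOT

A 7-joint arm with a two-finger parallel gripper is mounted at the origin on the work surface. World frame = base frame: x ahead of the robot, y to its left, z up, the work surface at z = 0. Lengths are in m, angles in rad, forces in N, time in s.
With the tool pointing down it reaches from about 0.35 to 0.9 m from the base axis. Payload 19.9 kg.
Tool frame: the origin (TCP) lies at the very end of the fingers, on their centre line; the grasp point (between the pads) lies 19 mm behind it (manip.pinch_z is the distance from the TCP to the grasp point, in m); z points along the fingers, y is the direction in which the jaws open and shut (so a half turn about z gives the same grasp; the last joint's range is limited). The gripper opens to 94 mm and grips with 3 to 60 N. Pads are 16 mm wide; open, the fingers measure 119 mm over their backs; the gripper's body (75 mm by 177 mm) begins 78 mm behind the grasp point.
Start: joints at [1.206, 0.417, -0.01, 1.614, 0.005, 1.111, -0.053], TCP at [0.199, -0.593, 0.205] pointing down, gripper open.
Joint ranges: [-2.81, 2.81], [-0.39, 2.02], [-1.27, 1.25], [0.06, 2.57], [-1.19, 4.33], [0.19, 2], [-2.82, 2.82]. Speed limits (rad/s): [1.89, 1.89, 2.39, 2.39, 3.01, 3.01, 3.01].

INTERFACE

Orientations are given as a unit quaternion [w, x, y, z].
In Python, from bench import manip gives the robot as it stands. The module is installed in compiled form; this text tells all that it offers.
- The arm moves only by the tool arm_command, never from a script. Its argument "targets" is a list of rows, each a list of 7 numbers: the shift along the tool's x, y, z in mm, then the turn, a rotation vector about the tool's x, y, z in rad, then the closure, from 0 (fully open) to 1 (shut). A call has 1 to 5 rows; each row shifts and turns the commanded pose from where the row before left it, along the tool's axes as they then stand; what a row does not reach is not made up. A row lasts 1/10 s, in which the tool goes at most 50 mm and 8.59 degrees, less where a joint would pass 70% of its speed; a pose out of reach is approached as far as the arm can. A call is refused whole if a number of a shift passes 50 or a number of a turn 0.15, either way. A call with a gripper value outside its range is refused whole. The fingers move at their own pace and stop on an object; "force" is the grip in N (left out, the last holds). Time passes only in rows, so rows that do not move let the fingers close. It gives the time, the measured TCP pose, the force and the opening at its end, in the units of the state.
- manip.state(): the state, without advancing time (a new reading comes with each control period).
- manip.camera(name): name is "scene" or "top"; returns a dict with "frame" (420x560x3 uint8, blue, green, red), "range_z" (420x560 float32, m along the optical axis (not along the pixel's ray), 0 where there is no reading), "fov_y" (degrees; the focal length in pixels is half the picture's height over the tangent of half this angle, whatever the lens; pixels are square), "cx", "cy" (the principal point, pixels), "distortion" ([k1, k2, p1, p2, k3] as OpenCV has them; the pictures are not rectified), "R" (3x3) and "t" (3): a world point X has camera coordinates R X + t. Camera axes: x right, y down, z forward; pixel columns grow to the right and rows downward; lengths in m; the calibration is good to about 2 mm. A picture is of the moment at which its call begins.
- manip.hand_in(): hands the job in, once; it reports no verdict.
The state is a dict: "time_s": time; "qpos": joint angles; "joint_vel": joint speeds; "effort": joint torques, N m; "ee_pos": TCP position; "eef_rot": TCP orientation; "force": force on the tool from outside, world axes, zero at the start; "torque": the same for the moment, N m; "finger_gap": opening from 0.0 (shut) to 1.0 (fully open).
Only numpy, scipy, OpenCV 4.12 (cv2) and the standard library are available. Lean on these libraries where they do the work, as an engineer would, in place of code of your own. Each camera call takes 0.05 s, during which the arm holds its last target. There are 200 camera calls.

TASK

Turn the rotary switch on top of the plate warmer clockwise from off fully to on, then take the wide label holder out of the stand and push it straight down behind the lip on the warmer's front, against the spring in the pocket, until it is fully home, without forcing it. Finish while still holding it in the gripper, pressed home (the spring lifts it if let go), with the switch on and the other things left where they are.

Things in the scene. Friction and masses are not known exactly. Their poses are not given: they have to be found in the camera images.
- warmer: plate warmer, a fixed white box 240 (x) x 300 (y) x 70 mm high on the bench. Origin: centre of its underside; its front faces its own -x, roughly towards the robot. A well plate lies on its top, the rotary switch stands on its top near the front at its +y side, the label pocket is on its front face.
- switch (a joint): rotary switch on the warmer's top, rad: 0 = hard against the off stop, 1.047 (60 degrees) = hard against the on stop, growing clockwise seen from above; it starts at or near off. The white mark on the bar's top points to the warmer's back (+x), turned 30 degrees to its +y side at off, 30 degrees to its -y side at on. A stiff friction (0.06 N m) keeps it where it is left.
- switch_grip (a point): grip point of the rotary switch, on its vertical axis, 5 mm below the top of its bar handle; turns with the handle. Its x axis points along the bar (56 mm long, 13 mm thick, 26 mm high), z up. The bar stands on a black disc of 58 mm diameter whose top is 21 mm below this point, 10 mm above the warmer's top.
- pocket_mouth (a point): label pocket, 9 mm (x) by 96 mm (y): middle of its opening, at the lip's straight top edge, 45 mm above the bench. x points across the gap to the warmer, y along it, z up. The lip, 4 mm white metal, stands before the warmer's front face; above it a 9 mm flare leans out (-x). A holder fully home has its underside 37 mm below this point, its shoulders 18 mm above the warmer's top.
- foot (a joint): travel of the sprung foot inside the pocket, m: 0 = up (its top 27 mm below pocket_mouth), 0.010 = fully down on its stop (37 mm below). It pushes up with 4 N at first, 9 N at the stop.
- wide_holder: white plastic plate upright in either slot of the stand: 6 mm thick (x), 90 mm wide (y), 80 mm high; lowest 7 mm 4 mm thick and 84 mm wide. On the middle of its top edge a grip tab 12 mm thick (x), 36 mm wide (y), 28 mm high, so 108 mm overall. Origin: centre of its underside; z up. About 70 g. Both faces are alike; either may face out.
- narrow_holder: the narrow label holder, alike but only 60 mm wide (same height, thickness and tab), in the other slot; leave it there. Origin: centre of its underside.
- stand: fixed grey block 130 (x) x 130 (y) x 36 mm high with two parallel slots along its y, 68 mm apart in x (at x = -34 and +34 mm), each 8.5 mm wide, 94 mm long, 28 mm deep. Origin: centre of its underside. Holders stand on the slot floor 8 mm above the bench.
- well_plate: clear 96-well plate 86 x 128 x 14 mm lying loose on the warmer's top behind the pocket. Origin: centre of its underside. Leave it.
- bottle: amber bottle, 52 mm diameter, 120 mm high, behind the stand. Origin: centre of its underside. Leave it.
- pen: marker pen 130 mm long, 12 mm thick, lying on the bench in front of the warmer, to the left. Origin: under its middle. Leave it.
- beaker: glass beaker 66 mm diameter, 85 mm high, at the left. Origin: centre of its underside. Leave it.
- tip_box: pipette tip box 87 x 122 x 70 mm, at the left. Origin: centre of its underside. Leave it.
Mind the look-alikes: they are no part of the job. Leave any turquoise look-alike of the wide_holder alone.

How it is judged:
On the way, in this order (a step that is already met when the one before it is completed fails the run):
1. the switch is turned on, the wide holder still in its stand (value of joint switch above 0.95 rad and distance of wide_holder from where it was at the start of the episode below 0.02 m), for 0.2 s.
2. the wide holder's foot is behind the lip (x of wide_holder in the frame of pocket_mouth between -0.006 and 0.006 m and y of wide_holder in the frame of pocket_mouth between -0.008 and 0.008 m and z of wide_holder in the frame of pocket_mouth below -0.008 m), for 0.1 s.
At the end, for the whole second after the job is handed in: Switch above 0.95 rad; wide holder in the pocket (within 6 mm across, 8 mm along the gap of pocket_mouth), upright and aligned within 0.1 rad, underside at least 34.5 mm below pocket_mouth (stop at 37 mm), at rest, held by the fingers with more than 3 N (value of joint switch above 0.95 rad and x of wide_holder in the frame of pocket_mouth between -0.006 and 0.006 m and y of wide_holder in the frame of pocket_mouth between -0.008 and 0.008 m and z of wide_holder in the frame of pocket_mouth below -0.0345 m and angle between wide_holder's own z axis and vertical below 0.1 rad and angle between the y axis of wide_holder and the y axis of pocket_mouth, either way round below 0.1 rad and contact force between wide_holder and the fingers above 3 N and linear speed of wide_holder below 0.02 m/s); the arm keeps its last pose, push and grip.
It fails at once if a bystander (narrow holder, well plate, bottle, pen, beaker or tip box) is moved by more than 25 mm (distance of any of narrow_holder, well_plate, bottle, pen, beaker, tip_box from where it was at the start of the episode above 0.025 m).
It fails at once if the holder is forced against the warmer with more than 60 N (contact force between wide_holder and warmer above 60 N).
It also fails if it takes over 54 s, if anything falls off the work surface, if the arm or the gripper's body presses on something with over 40 N, if the wrist force passes 120 N, or if a joint passes its speed limit or range.

## Working session

There is one attempt and no reset: what is moved stays moved. The work goes in short steps, Python scripts to look and compute and a tool call to move; the robot and the scene stay as the last step left them, time stands still between calls to the robot, and variables do not carry over. Pictures are saved under pics/ and viewed, about 8 in all and at most 12, crops included, and the job is handed in when it is done.

Besides the shell and the picture viewer there is one more tool, called after "Call:" as name(argument=value, ...), one argument or row to a line, values as JSON. arm_command: Moves the arm, as the interface text tells. Its arguments: {"type":"object","properties":{"targets":{"type":"array"},"force":{"type":"number"}},"required":["targets"]}

```bash
mkdir -p pics
cat > h.py <<'E'
import numpy as np, cv2
from bench import manip
def cam(n):
    c=manip.camera(n); f=c["frame"].shape[0]/2/np.tan(np.radians(c["fov_y"])/2)
    c["K"]=np.array([[f,0,c["cx"]],[0,f,c["cy"]],[0,0,1]]); c["D"]=np.array(c["distortion"],float)
    c["R"]=np.array(c["R"]);c["t"]=np.array(c["t"]); return c
def cloud(c):  # world xyz per pixel
    h,w=c["range_z"].shape; u,v=np.meshgrid(np.arange(w),np.arange(h))
    n=cv2.undistortPoints(np.stack([u,v],-1).reshape(-1,1,2).astype(float),c["K"],c["D"]).reshape(h,w,2)
    z=c["range_z"][...,None]; return (np.concatenate([n*z,z],-1)-c["t"])@c["R"]
def ray(c,uv,zp):  # pixels onto plane z=zp
    n=cv2.undistortPoints(np.array(uv,float).reshape(-1,1,2),c["K"],c["D"]).reshape(-1,2)
    d=np.c_[n,np.ones(len(n))]@c["R"]; o=-c["R"].T@c["t"]
    return o+d*((zp-o[2])/d[:,2])[:,None]
def proj(c,X):
    return cv2.projectPoints(np.array(X,float).reshape(-1,3),cv2.Rodrigues(c["R"])[0],c["t"],c["K"],c["D"])[0].reshape(-1,2)
E
python3 - <<'E'
from h import *
s=manip.state(); print(s, manip.pinch_z)
for n in("scene","top"):
    c=cam(n); cv2.imwrite(f"pics/{n}0.png",c["frame"]); np.savez(n+"0",**{k:v for k,v in c.items()})
    print(n,-c["R"].T@c["t"],c["K"][0,0],c["D"],c["R"].round(2).tolist())
E
```

```text
{'time_s': 0.0, 'qpos': array([ 1.20547024,  0.41796874, -0.01028613,  1.61417837,  0.00472424,
        1.11069152, -0.05298954]), 'joint_vel': array([-0.0004404 ,  0.00039934,  0.00088311, -0.00086371, -0.00042132,
       -0.00022745,  0.00066307]), 'effort': array([ 7.24166557e-05, -8.51250315e+01,  6.38590883e-01, -4.25966227e+01,
       -4.89433017e-02,  1.88534916e-02,  1.62361625e-04]), 'ee_pos': array([ 0.19872312, -0.59216616,  0.20482688]), 'eef_rot': array([-5.91058939e-04,  9.86919376e-01,  1.61213435e-01, -1.57290670e-04]), 'force': array([-0.53052715, -0.29106997,  0.21484473]), 'torque': array([ 0.00484844,  0.02924993, -0.00500536]), 'finger_gap': 1.001906302569451} 0.0188
scene [1.18356125 0.38258206 0.77011166] 411.8329799798937 [-0.04301855  0.          0.          0.          0.        ] [[-0.46, 0.89, 0.01], [0.61, 0.33, -0.72], [-0.64, -0.33, -0.69]]
top [0.44565173 0.02979905 1.16757331] 406.76299077499 [-0.10919669  0.          0.          0.          0.        ] [[0.02, -1.0, -0.0], [-0.99, -0.02, -0.11], [0.11, 0.0, -0.99]]
```

View pics/scene0.png

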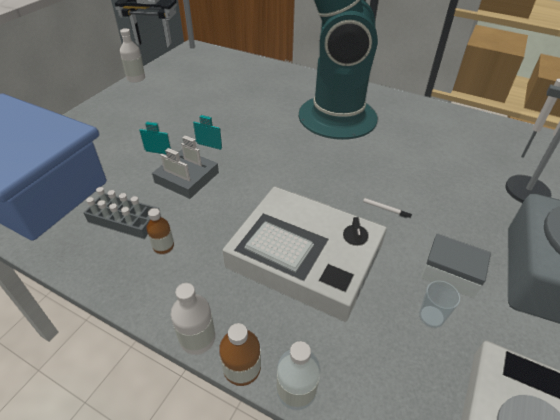

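View pics/top0.png

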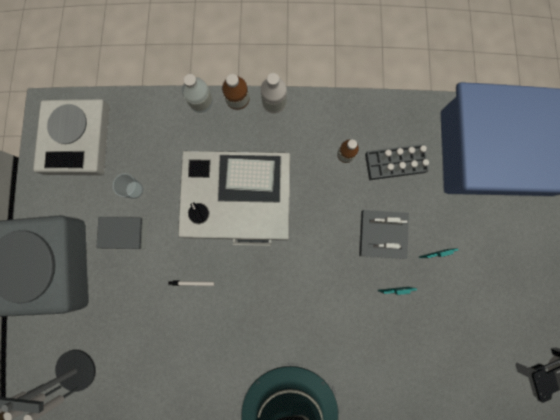

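The scene view shows the warmer, with the switch at (357,232). The stand is at (186,172) with two white holders, at (191,152) and (176,165). Two turquoise look-alikes stand apart at (155,140) and (207,133). In the top view the switch is at (199,213), the pocket at (252,241) and the white holders at (388,220) and (386,245). I'll enlarge and measure these.

Run:
```python
from h import *
t=dict(np.load("top0.npz"));s=dict(np.load("scene0.npz"))
a=cv2.resize(t["frame"][200:270,345:445],None,fx=4,fy=4,interpolation=2)
b=cv2.resize(s["frame"][130:195,140:240],None,fx=4,fy=4,interpolation=2)
d=cv2.resize(t["frame"][190:260,170:270],None,fx=4,fy=4,interpolation=2)
e=cv2.resize(s["frame"][205:270,310:410],None,fx=4,fy=4,interpolation=2)
cv2.imwrite("pics/crop.png",np.vstack([np.hstack([a,d]),np.hstack([b,e])]))
for n,c in(("top",t),("scene",s)):
    P=cloud(c); hsv=cv2.cvtColor(c["frame"],cv2.COLOR_BGR2HSV)
    ok=c["range_z"]>0
    # warmer top: heights
    m=ok&(abs(P[...,2]-.07)<.006)&(P[...,0]>.35)&(P[...,0]<.85)&(P[...,1]<.35)&(P[...,1]>-.1)
    k,l,st,_=cv2.connectedComponentsWithStats(m.astype(np.uint8))
    i=1+np.argmax(st[1:,4]); q=P[l==i]; r=cv2.minAreaRect(q[:,:2].astype(np.float32)); print(n,"warmer",r,q[:,2].mean())
    m=ok&(P[...,2]>.087)&(P[...,2]<.115)&(P[...,0]>.4)&(P[...,0]<.65)&(P[...,1]<.30)&(P[...,1]>.1)
    q=P[m]; print("switch",len(q),q.mean(0),cv2.minAreaRect(q[:,:2].astype(np.float32)),q[:,2].max())
    # stand
    for lo,hi,nm in((.028,.044,"stand"),(.055,.10,"body"),(.10,.13,"tab")):
        m=ok&(P[...,2]>lo)&(P[...,2]<hi)&(P[...,0]>.3)&(P[...,0]<.65)&(P[...,1]<-.15)&(P[...,1]>-.45)&(hsv[...,1]<70)
        k,l,st,ct=cv2.connectedComponentsWithStats(m.astype(np.uint8))
        for i in range(1,k):
            if st[i,4]>8:
                q=P[l==i]; print(nm,st[i].tolist(),q.mean(0).round(4),cv2.minAreaRect(q[:,:2].astype(np.float32)),q[:,2].max().round(3))
```

```text
top warmer ((0.6108208298683167, 0.16529631614685059), (0.30004799365997314, 0.24156928062438965), 89.82361602783203) 0.07119219838439556
switch 211 [0.5882177  0.21091391 0.09859538] ((0.6046901941299438, 0.18672247231006622), (0.05731295421719551, 0.18988698720932007), 34.31706619262695) 0.11255058497152456
stand [361, 210, 48, 49, 1840] [ 0.5088 -0.255   0.0365] ((0.5100717544555664, -0.25682753324508667), (0.13106916844844818, 0.13010267913341522), 87.35824584960938) 0.044
body [372, 218, 14, 5, 51] [ 0.5442 -0.2304  0.0817] ((0.5436319708824158, -0.23004917800426483), (0.010585298761725426, 0.03137968108057976), 2.932274580001831) 0.096
body [398, 221, 9, 3, 22] [ 0.5404 -0.2936  0.0836] ((0.5406873226165771, -0.29415544867515564), (0.01772679015994072, 0.004582598339766264), 87.49943542480469) 0.094
body [376, 244, 9, 4, 23] [ 0.476  -0.233   0.0803] ((0.4756368100643158, -0.23326189815998077), (0.007635913323611021, 0.012734023854136467), 7.136166572570801) 0.097
tab [386, 217, 14, 7, 74] [ 0.5429 -0.2576  0.1143] ((0.5435523390769958, -0.2585059106349945), (0.0341137312352657
[... 1004 characters left out ...]
91893), 38.674800872802734) 0.1
body [160, 154, 29, 22, 301] [ 0.5467 -0.2598  0.0761] ((0.5453596711158752, -0.26326650381088257), (0.0917239636182785, 0.014085022732615471), 88.80774688720703) 0.1
tab [182, 136, 14, 11, 98] [ 0.4789 -0.2576  0.1113] ((0.47671985626220703, -0.26036596298217773), (0.01451190933585167, 0.03879494592547417), 0.009938486851751804) 0.12
tab [94, 146, 4, 9, 12] [ 0.635  -0.4442  0.1164] ((0.6355524063110352, -0.44366908073425293), (0.009414047002792358, 0.0019049345282837749), 39.89432907104492) 0.128
tab [165, 148, 14, 12, 105] [ 0.5467 -0.2613  0.1115] ((0.5447643995285034, -0.2635278105735779), (0.0386938638985157, 0.01380335446447134), 88.38396453857422) 0.12
```

View pics/crop.png

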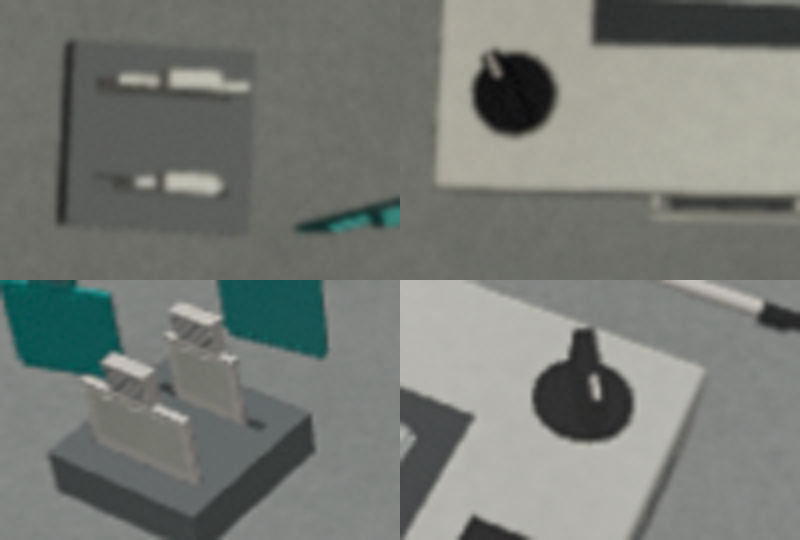

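The rear white holder (top (388,220), scene (174,163)) measures about 92 mm wide and stands in the stand, so it is wide_holder. The front white one (386,245) is about 60 mm wide, so it is the narrow one. The turquoise pair are look-alikes. The switch mark points up-left in the top view, which is off. Next I'll measure the switch axis and the pocket.

Run:
```python
from h import *
t=dict(np.load("top0.npz"));s=dict(np.load("scene0.npz"))
for n,c,(u0,u1,v0,v1) in(("top",t,(185,215,198,228)),("scene",s,(335,375,212,250))):
    g=cv2.cvtColor(c["frame"],cv2.COLOR_BGR2GRAY); P=cloud(c)
    m=np.zeros_like(g); m[v0:v1,u0:u1]=(g[v0:v1,u0:u1]<70)
    vs,us=np.nonzero(m)
    W=ray(c,np.c_[us,vs],.08)
    q=W
    if n=="top":
        h=cv2.convexHull(W[:,:2].astype(np.float32)); print(n,"disc",cv2.minEnclosingCircle(h))
        hull=cv2.convexHull(np.c_[us,vs].astype(np.int32)); mm=np.zeros_like(g); cv2.fillPoly(mm,[hull],1)
        br=(mm>0)&(g>90); vs,us=np.nonzero(br); X=ray(c,np.c_[us,vs],.106); print("mark",len(X),X.mean(0))
    else:
        # lower part disc: rim points
        print(n,"disc enclosing (biased by bar)",cv2.minEnclosingCircle(W[:,:2].astype(np.float32)))
        zz=P[...,2]; mm=m.astype(bool)&(abs(zz-.08)<.006); print("disc z-depth pts",P[mm].mean(0),cv2.minEnclosingCircle(P[mm][:,:2].astype(np.float32)))
        mm=(zz>.098)&(P[...,0]>.45)&(P[...,0]<.6)&(P[...,1]>.2)&(P[...,1]<.29); print("bar top",P[mm].mean(0),cv2.minAreaRect(P[mm][:,:2].astype(np.float32)))
P=cloud(t); m=(P[...,0]>.45)&(P[...,0]<.6)&(P[...,1]>.2)&(P[...,1]<.29)&(P[...,2]>.098);print("bar top topcam",P[m].mean(0),cv2.minAreaRect(P[m][:,:2].astype(np.float32)))
# lip
g=cv2.cvtColor(t["frame"],cv2.COLOR_BGR2GRAY)
print(g[234:250:1,228:278:3])
print(P[234:250,252,::2].round(3).tolist())
print("front edge", ray(t,[[185,238.5],[285,239.5]],.07)[:,:2])
```

```text
top disc ((0.5573188066482544, 0.25882646441459656), 0.028356216847896576)
mark 8 [0.5702765  0.26729266 0.106     ]
scene disc enclosing (biased by bar) ((0.5469035506248474, 0.25117504596710205), 0.04088808223605156)
disc z-depth pts [0.56265766 0.25517662 0.08085109] ((0.5571087598800659, 0.2565448582172394), 0.028334151953458786)
bar top [0.55862463 0.25626475 0.1060395 ] ((0.5561057925224304, 0.25615644454956055), (0.05821583792567253, 0.013491512276232243), 27.993247985839844)
bar top topcam [0.55535423 0.25779581 0.1068157 ] ((0.5555254817008972, 0.2578337788581848), (0.05603555589914322, 0.013401658274233341), 29.1527156829834)
[[171 173 172 173 170 172 172 173 174 172 175 174 174 175 174 170 168]
 [169 170 171 172 171 172 172 172 173 171 173 173 175 173 173 171 169]
 [163 165 167 168 167 171 170 170 173 171 172 172 175 171 172 168 168]
 [140 145 149 149 150 157 159 158 160 163 164 166 167 164 165 162 162]
 [105 110 128 111 113 125 130 129 131 132 135 137 138 134 143 139 140]
 [100 101 134  86  79  85  86  87  86  84  85  88  89  90 122 101 102]
 [110 107 137  82  60  62  62 
[... 294 characters left out ...]
2 123 121 121 122 114 109 112]
 [111 108 118 120 121 119 120 119 118 121 122 122 124 125 117 110 111]
 [111 109 112 112 112 110 112 111 110 113 113 110 113 114 114 110 112]
 [111 111 111 111 110 112 111 109 107 109 109 109 107 107 109 109 111]
 [112 111 110 109 111 112 108 106 108 107 109 108 106 107 111 109 108]
 [111 111 109 109 112 111 108 107 107 106 108 108 108 108 109 109 107]]
[[0.502, 0.071], [0.5, 0.072], [0.497, 0.069], [0.494, 0.071], [0.492, 0.07], [0.49, 0.039], [0.488, 0.019], [0.485, 0.017], [0.483, 0.017], [0.479, 0.05], [0.476, 0.055], [0.475, 0.004], [0.472, -0.001], [0.469, -0.0], [0.466, -0.002], [0.463, -0.0]]
front edge [[0.48675572 0.29373635]
 [0.48923466 0.02255848]]
```

```bash
cat >> h.py <<'E'
from scipy.spatial.transform import Rotation as Ro
def plan(pos,yaw,n,mid=None,closure=0,pose=None):
    """rows: TCP straight (or via mid) to pos, tool down with tool x at world angle yaw(deg, unwrapped relative to present)"""
    s=manip.state(); p=np.array(s["ee_pos"]) ; q=s["eef_rot"]; R=Ro.from_quat([q[1],q[2],q[3],q[0]])
    y0=np.degrees(np.arctan2(R.as_matrix()[1,0],R.as_matrix()[0,0])); print("pos",p.round(4),"yaw",round(y0,2),"tilt",R.as_matrix()[:,2].round(4))
    down=lambda a: Ro.from_euler('z',a,degrees=True)*Ro.from_euler('x',180,degrees=True)
    for k in range(1,n+1):
        f=k/n; tgt=p0+(np.array(pos)-p0)*f if k>1 else None
        if k==1: p0=p.copy(); tgt=p0+(np.array(pos)-p0)*f
        d=R.inv().apply(tgt-p)*1000; Rn=down(y0+(yaw-y0)*f); w=(R.inv()*Rn).as_rotvec()
        print([float(x) for x in d.round(1)]+[float(x) for x in w.round(4)]+[closure]); p,R=tgt,Rn
E
python3 -c "
from h import *
plan([.556,.257,.17],209,24,closure=.4)"
```

```text
pos [ 0.1987 -0.5922  0.2049] yaw 18.55 tilt [-4.e-04  1.e-03 -1.e+00]
[25.4, -28.8, 1.5, -0.0011, 0.0, -0.1385, 0.4]
[29.1, -25.0, 1.5, 0.0, 0.0, -0.1385, 0.4]
[32.3, -20.8, 1.5, 0.0, 0.0, -0.1385, 0.4]
[34.8, -16.1, 1.5, -0.0, 0.0, -0.1385, 0.4]
[36.7, -11.2, 1.5, 0.0, 0.0, -0.1385, 0.4]
[37.9, -6.0, 1.5, 0.0, 0.0, -0.1385, 0.4]
[38.4, -0.7, 1.5, 0.0, 0.0, -0.1385, 0.4]
[38.1, 4.6, 1.5, 0.0, 0.0, -0.1385, 0.4]
[37.1, 9.8, 1.5, 0.0, 0.0, -0.1385, 0.4]
[35.4, 14.9, 1.5, 0.0, 0.0, -0.1385, 0.4]
[33.0, 19.6, 1.5, 0.0, 0.0, -0.1385, 0.4]
[30.0, 24.0, 1.5, -0.0, 0.0, -0.1385, 0.4]
[26.4, 27.9, 1.5, 0.0, 0.0, -0.1385, 0.4]
[22.3, 31.3, 1.5, -0.0, 0.0, -0.1385, 0.4]
[17.7, 34.0, 1.5, -0.0, 0.0, -0.1385, 0.4]
[12.9, 36.2, 1.5, -0.0, 0.0, -0.1385, 0.4]
[7.8, 37.6, 1.5, 0.0, 0.0, -0.1385, 0.4]
[2.5, 38.3, 1.5, 0.0, 0.0, -0.1385, 0.4]
[-2.8, 38.3, 1.5, 0.0, 0.0, -0.1385, 0.4]
[-8.1, 37.5, 1.5, -0.0, 0.0, -0.1385, 0.4]
[-13.2, 36.1, 1.5, 0.0, 0.0, -0.1385, 0.4]
[-18.0, 33.9, 1.5, 0.0, 0.0, -0.1385, 0.4]
[-22.5, 31.1, 1.5, 0.0, 0.0, -0.1385, 0.4]
[-26.6, 27.7, 1.5, -0.0, 0.0, -0.1385, 0.4]
```

Call:
arm_command(
  targets=[
    [25,-29,1.5,0,0,-0.1385,0.4],
    [29,-25,1.5,0,0,-0.1385,0.4],
    [32,-21,1.5,0,0,-0.1385,0.4],
    [35,-16,1.5,0,0,-0.1385,0.4],
    [37,-11,1.5,0,0,-0.1385,0.4],
  ],
  force=30,
)

```text
time_s: 0.6
ee_pos: [0.2731, -0.4138, 0.1977]
eef_rot: [-0.0, 0.872, 0.489, -0.0]
force: [1.1, -0.5, -0.3]
finger_gap: 0.622
```

Call:
arm_command(
  targets=[
    [38,-6,1.5,0,0,-0.1385,0.4],
    [38.4,-0.7,1.5,0,0,-0.1385,0.4],
    [38,4.6,1.5,0,0,-0.1385,0.4],
    [37,10,1.5,0,0,-0.1385,0.4],
    [35,15,1.5,0,0,-0.1385,0.4],
  ],
)

```text
time_s: 1.1
ee_pos: [0.3478, -0.2375, 0.1903]
eef_rot: [-0.0, 0.655, 0.756, -0.0]
force: [1.4, 0.5, 0.3]
finger_gap: 0.598
```

Call:
arm_command(
  targets=[
    [33,20,1.5,0,0,-0.1385,0.4],
    [30,24,1.5,0,0,-0.1385,0.4],
    [26,28,1.5,0,0,-0.1385,0.4],
    [22,31,1.5,0,0,-0.1385,0.4],
    [18,34,1.5,0,0,-0.1385,0.4],
  ],
)

```text
time_s: 1.6
ee_pos: [0.4226, -0.0611, 0.1829]
eef_rot: [0.0, 0.359, 0.933, -0.0]
force: [0.7, -0.9, -1.6]
finger_gap: 0.6
```

Call:
arm_command(
  targets=[
    [13,36,1.5,0,0,-0.1385,0.4],
    [8,38,1.5,0,0,-0.1385,0.4],
    [2.5,38,1.5,0,0,-0.1385,0.4],
    [-3,38,1.5,0,0,-0.1385,0.4],
    [-8,37.5,1.5,0,0,-0.1385,0.4],
  ],
)

```text
time_s: 2.1
ee_pos: [0.4969, 0.1155, 0.1753]
eef_rot: [-0.0, 0.021, 1.0, -0.0]
force: [1.3, -0.2, 0.3]
finger_gap: 0.601
```

Call:
arm_command(
  targets=[
    [-13,36,1.5,0,0,-0.1385,0.4],
    [-18,34,1.5,0,0,-0.1385,0.4],
    [-22,31,1.5,0,0,-0.1385,0.4],
    [-26,28,1.5,0,0,-0.1385,0.4],
    [0,0,0,0,0,0,0.4],
  ],
)

```text
time_s: 2.6
ee_pos: [0.5543, 0.2602, 0.1687]
eef_rot: [-0.001, -0.255, 0.967, 0.002]
force: [-0.6, -0.3, -0.6]
finger_gap: 0.6
```

```bash
python3 -c "
from h import *
plan([.556,.257,.12],209-360,2,closure=.4)
print(manip.state()['qpos'].round(2),manip.state()['finger_gap'],manip.state()['time_s'])
c=cam('scene');cv2.imwrite('pics/s1.png',cv2.resize(c['frame'][130:290,260:460],None,fx=4,fy=3.75))
print(proj(c,[[.556,.257,.106]]), proj(c,[manip.state()['ee_pos']]))"
```

```text
pos [0.5543 0.2602 0.1687] yaw -150.48 tilt [-0.0018  0.0027 -1.    ]
[0.0, -1.9, 24.3, 0.0032, -0.0002, 0.0046, 0.4]
[0.0, -1.8, 24.3, 0.0, -0.0, 0.0046, 0.4]
[ 0.16  0.59 -0.91  1.66  0.5   1.14  1.21] 0.5998903998140229 2.6
[[357.78068017 226.30572593]] [[362.76867531 205.58453305]]
```

Call:
arm_command(
  targets=[
    [0,-2,24,0.003,0,0.005,0.4],
    [0,-2,24,0,0,0.004,0.4],
    [0,0,25,0,0,0,0.4],
    [0,0,9.5,0,0,0,0.4],
    [0,0,0,0,0,0,0.4],
  ],
)

```text
time_s: 3.15
ee_pos: [0.5561, 0.2511, 0.0862]
eef_rot: [-0.001, -0.245, 0.969, -0.002]
force: [-0.1, 0.2, 1.0]
finger_gap: 0.602
```

```bash
python3 -c "
from h import *
print(manip.state()['ee_pos'],manip.state()['force'])
c=cam('scene');cv2.imwrite('pics/s2.png',cv2.resize(c['frame'][170:270,290:430],None,fx=5,fy=5,interpolation=2))"
```

```text
[0.55614008 0.25105477 0.08620821] [-0.06211698  0.20319415  1.00424679]
```

View pics/s2.png

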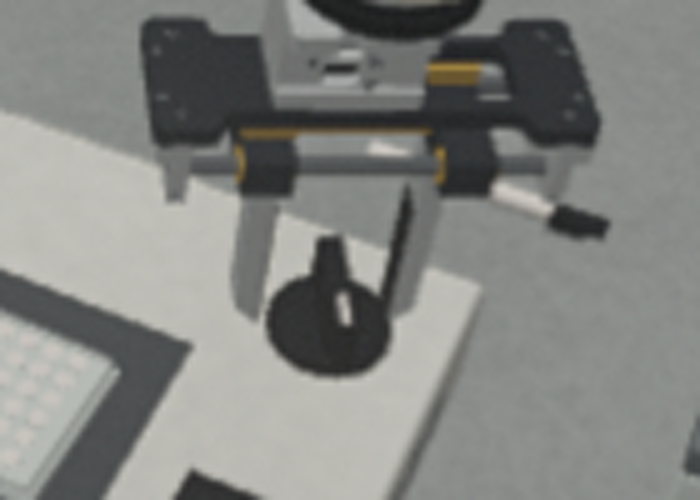

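The fingers straddle the bar (mark at (345,308) in the crop), but the TCP is 6 mm too far in -y. I'll correct that and then close.

Call:
arm_command(
  targets=[
    [-2.8,5.2,0,0,0,0,0.4],
    [0,0,0,0,0,0,0.4],
    [0,0,0,0,0,0,1],
    [0,0,0,0,0,0,1],
    [0,0,0,0,0,0,1],
  ],
  force=30,
)

```text
time_s: 3.7
ee_pos: [0.5567, 0.2579, 0.0871]
eef_rot: [0.0, -0.246, 0.969, -0.001]
force: [0.0, 0.6, 0.5]
finger_gap: 0.382
```

Call:
arm_command(
  targets=[
    [0,0,0,0,0,0,1],
    [0,0,0,0,0,0,1],
  ],
)

```text
time_s: 3.9
ee_pos: [0.5566, 0.2579, 0.087]
eef_rot: [0.0, -0.246, 0.969, -0.001]
force: [0.0, 0.1, -0.5]
finger_gap: 0.208
```

Call:
arm_command(
  targets=[
    [0,0,0,0,0,0,1],
    [0,0,0,0,0,0,1],
    [0,0,0,0,0,0,1],
  ],
)

```text
time_s: 4.2
ee_pos: [0.5566, 0.2579, 0.0869]
eef_rot: [0.0, -0.246, 0.969, -0.001]
force: [0.1, -0.1, 1.5]
finger_gap: 0.131
```

Call:
arm_command(
  targets=[
    [0,0,0,0,0,0.1,1],
    [0,0,0,0,0,0.13,1],
    [0,0,0,0,0,0.13,1],
    [0,0,0,0,0,0.13,1],
    [0,0,0,0,0,0.13,1],
  ],
)

```text
time_s: 4.7
ee_pos: [0.5568, 0.257, 0.0869]
eef_rot: [0.001, 0.064, 0.998, -0.002]
force: [0.7, -4.5, 1.2]
finger_gap: 0.132
```

Call:
arm_command(
  targets=[
    [0,0,0,0,0,0.13,1],
    [0,0,0,0,0,0.13,1],
    [0,0,0,0,0,0.1,1],
    [0,0,0,0,0,0.04,1],
    [0,0,0,0,0,0,1],
  ],
)

```text
time_s: 5.2
ee_pos: [0.5567, 0.2564, 0.0869]
eef_rot: [0.001, 0.26, 0.966, -0.002]
force: [-2.3, -7.9, 5.2]
finger_gap: 0.133
```

```bash
python3 -c "
from h import *
s=manip.state();print(s['torque'],s['force'],s['finger_gap'])
plan(s['ee_pos'],0,1)"
```

```text
[-2.06003911  0.35065519 -0.04221211] [-2.32631175 -7.93612894  5.20724255] 0.13301167760868757
pos [0.5567 0.2564 0.0869] yaw 149.9 tilt [ 0.001  -0.0051 -1.    ]
[0.0, 0.0, 0.0, 0.0031, 0.0063, 2.6163, 0]
```

Call:
arm_command(
  targets=[
    [0,0,0,0,0,0.04,1],
    [0,0,0,0,0,0.03,1],
    [0,0,0,0,0,0.02,1],
    [0,0,0,0,0,0,1],
    [0,0,0,0,0,0,1],
  ],
)

```text
time_s: 5.7
ee_pos: [0.5568, 0.2563, 0.0869]
eef_rot: [0.001, 0.302, 0.953, -0.002]
force: [-2.4, -9.5, 6.0]
finger_gap: 0.144
```

```bash
python3 -c "
from h import *
s=manip.state();print(s['torque'],s['force'],s['finger_gap'])
plan(s['ee_pos'],0,1)"
```

```text
[-2.19189102  0.05153452  0.6367043 ] [-2.44490064 -9.5262715   5.96622815] 0.1440954262582519
pos [0.5568 0.2563 0.0869] yaw 144.87 tilt [ 0.0012 -0.0051 -1.    ]
[0.0, 0.0, 0.0, 0.0036, 0.006, 2.5284, 0]
```

The torque has risen to 0.64 N m, so the switch is at the on stop. I'll release it and lift.

Call:
arm_command(
  targets=[
    [0,0,0,0,0,0,0.4],
    [0,0,0,0,0,0,0.4],
    [0,0,0,0,0,0,0.4],
    [0,0,-30,0,0,0,0.4],
    [0,0,-50,0,0,0,0.4],
  ],
)

```text
time_s: 6.2
ee_pos: [0.555, 0.2576, 0.1654]
eef_rot: [-0.001, 0.301, 0.953, -0.002]
force: [1.8, 0.1, 1.4]
finger_gap: 0.53
```

Call:
arm_command(
  targets=[
    [0,0,0,0,0,0,0.4],
    [0,0,0,0,0,0,0.4],
  ],
)

```text
time_s: 6.4
ee_pos: [0.557, 0.2585, 0.1679]
eef_rot: [0.002, 0.302, 0.953, -0.0]
force: [-0.7, -0.2, -0.9]
finger_gap: 0.601
```

```bash
python3 -c "
from h import *
plan([.5445,-.261,.165],87.3,13,closure=.4)
c=cam('scene');P=cloud(c)
mm=(P[...,2]>.098)&(P[...,2]<.112)&(P[...,0]>.45)&(P[...,0]<.6)&(P[...,1]>.2)&(P[...,1]<.29); print('bar',P[mm].mean(0),cv2.minAreaRect(P[mm][:,:2].astype(np.float32)))
"
```

```text
pos [0.557  0.2585 0.1679] yaw 144.89 tilt [ 0.0034 -0.0019 -1.    ]
[-22.2, -33.2, 0.3, 0.0006, 0.0038, 0.0773, 0.4]
[-24.7, -31.4, 0.2, -0.0, -0.0, 0.0773, 0.4]
[-27.1, -29.4, 0.2, 0.0, -0.0, 0.0773, 0.4]
[-29.2, -27.2, 0.2, 0.0, -0.0, 0.0773, 0.4]
[-31.3, -24.9, 0.2, -0.0, -0.0, 0.0773, 0.4]
[-33.1, -22.4, 0.2, 0.0, -0.0, 0.0773, 0.4]
[-34.7, -19.8, 0.2, 0.0, -0.0, 0.0773, 0.4]
[-36.2, -17.1, 0.2, 0.0, -0.0, 0.0773, 0.4]
[-37.4, -14.2, 0.2, -0.0, -0.0, 0.0773, 0.4]
[-38.3, -11.3, 0.2, 0.0, -0.0, 0.0773, 0.4]
[-39.1, -8.3, 0.2, -0.0, -0.0, 0.0773, 0.4]
[-39.6, -5.2, 0.2, 0.0, -0.0, 0.0773, 0.4]
[-39.9, -2.2, 0.2, 0.0, -0.0, 0.0773, 0.4]
bar [0.55861404 0.25623341 0.10540465] ((0.5571278929710388, 0.2553250789642334), (0.014790728688240051, 0.05702650174498558), 60.19083786010742)
```

The depth data puts the bar at -30°, so the switch is on. Next I'll move to the wide holder.

Call:
arm_command(
  targets=[
    [-22,-33,0,0,0.004,0.0773,0.4],
    [-25,-31,0,0,0,0.0773,0.4],
    [-27,-29,0,0,0,0.0773,0.4],
    [-29,-27,0,0,0,0.0773,0.4],
    [-31,-25,0,0,0,0.0773,0.4],
  ],
)

```text
time_s: 6.95
ee_pos: [0.5514, 0.058, 0.1659]
eef_rot: [-0.002, 0.48, 0.877, -0.001]
force: [0.5, 0.4, 0.2]
finger_gap: 0.598
```

Call:
arm_command(
  targets=[
    [-33,-22,0,0,0,0.0773,0.4],
    [-35,-20,0,0,0,0.0773,0.4],
    [-36,-17,0,0,0,0.0773,0.4],
    [-37,-14,0,0,0,0.0773,0.4],
    [-38,-11,0,0,0,0.0773,0.4],
  ],
)

```text
time_s: 7.45
ee_pos: [0.5471, -0.1407, 0.1659]
eef_rot: [-0.001, 0.64, 0.768, -0.001]
force: [1.6, -0.2, -0.6]
finger_gap: 0.604
```

Call:
arm_command(
  targets=[
    [-39,-8,0,0,0,0.0773,0.4],
    [-40,-5,0,0,0,0.0773,0.4],
    [-40,-2,0,0,0,0.0773,0.4],
    [0,0,0,0,0,0,0.4],
    [0,0,0,0,0,0,0.4],
  ],
)

```text
time_s: 7.95
ee_pos: [0.5451, -0.2596, 0.1657]
eef_rot: [-0.002, 0.724, 0.69, -0.001]
force: [0.0, 0.6, -0.2]
finger_gap: 0.6
```

```bash
python3 -c "
from h import *
plan([.5445,-.261,.085],87.3,2,closure=.4)
s=manip.state();print(s['qpos'].round(2))
c=cam('scene');P=cloud(c);cv2.imwrite('pics/s3.png',cv2.resize(c['frame'][90:200,110:250],None,fx=5,fy=5,interpolation=2))
print((proj(c,[[.5445,-.261,.116],s['ee_pos']])-[110,90])*5)"
```

```text
pos [ 0.5451 -0.2596  0.1657] yaw 87.26 tilt [-3.7e-03  8.0e-04 -1.0e+00]
[-0.7, -0.1, 40.4, -0.0037, -0.0007, -0.0003, 0.4]
[-0.7, -0.3, 40.4, 0.0, 0.0, -0.0003, 0.4]
[ 0.62  0.44 -0.29  1.7   0.14  1.03  0.23]
[[310.81712168 308.60417104]
 [295.98984004 231.26873572]]
```

View pics/s3.png

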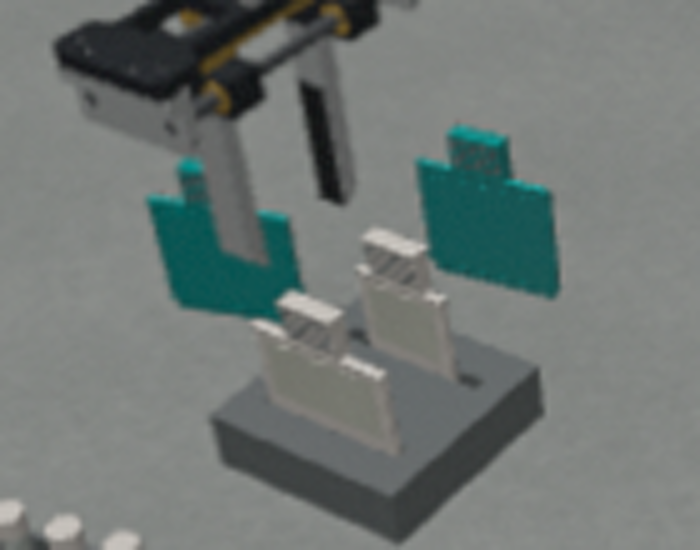

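The crop shows the open gripper above the stand. The wide holder's tab top is at about (311,306), which agrees with my estimate projected to (311,309). I'll descend and grip.

Call:
arm_command(
  targets=[
    [-1,0,30,-0.003,0,0,0.4],
    [0,0,30,0,0,0,0.4],
    [0,0,20,0,0,0,0.4],
    [0,0,0,0,0,0,0.4],
    [0,0,0,0,0,0,0.4],
  ],
)

```text
time_s: 8.5
ee_pos: [0.5461, -0.2594, 0.0875]
eef_rot: [0.0, 0.723, 0.691, 0.0]
force: [-1.0, 0.5, 1.1]
finger_gap: 0.599
```

Call:
arm_command(
  targets=[
    [0,0,0,0,0,0,1],
    [0,0,0,0,0,0,1],
    [0,0,0,0,0,0,1],
    [0,0,0,0,0,0,1],
    [0,0,0,0,0,0,1],
  ],
  force=40,
)

```text
time_s: 9.0
ee_pos: [0.5459, -0.2604, 0.0874]
eef_rot: [0.001, 0.723, 0.69, 0.0]
force: [-0.3, 1.0, -0.1]
finger_gap: 0.214
```

Call:
arm_command(
  targets=[
    [0,0,0,0,0,0,1],
    [0,0,0,0,0,0,1],
    [0,0,0,0,0,0,1],
    [0,0,0,0,0,0,1],
    [0,0,0,0,0,0,1],
  ],
)

```text
time_s: 9.5
ee_pos: [0.5452, -0.2604, 0.0872]
eef_rot: [0.0, 0.724, 0.69, -0.0]
force: [-4.1, 0.8, 6.6]
finger_gap: 0.124
```

```bash
python3 -c "
from h import *
s=manip.state();print(s['torque'],s['force'],s['finger_gap'],s['ee_pos'],s['time_s'])
plan([.5445,-.261,.085],87.3,1)
"
```

```text
[ 0.19089566  1.36155967 -0.05723582] [-4.14215659  0.81363442  6.59726776] 0.1241327345321021 [ 0.545196   -0.26036402  0.08716908] 9.5
pos [ 0.5452 -0.2604  0.0872] yaw 87.3 tilt [-1.e-04 -1.e-04 -1.e+00]
[-0.7, -0.7, 2.2, -0.0001, 0.0001, -0.0, 0]
```

Call:
arm_command(
  targets=[
    [0,0,-10,0,0,0,1],
    [0,0,-20,0,0,0,1],
    [0,0,-30,0,0,0,1],
    [0,0,-30,0,0,0,1],
    [0,0,-20,0,0,0,1],
  ],
)

```text
time_s: 10.0
ee_pos: [0.5463, -0.2605, 0.2]
eef_rot: [0.002, 0.723, 0.69, 0.001]
force: [0.7, 0.1, -0.3]
finger_gap: 0.126
```

```bash
python3 -c "
from h import *
print(manip.state()['finger_gap'])
t=dict(np.load('top0.npz'));s=dict(np.load('scene0.npz'))
g=cv2.cvtColor(t['frame'],cv2.COLOR_BGR2GRAY)
print(g[239:244,228:240].mean(0).round(), g[239:244,262:276].mean(0).round())
print('ends',ray(t,[[234.3,241],[270,241]],.05)[:,:2], ray(t,[[252,237.6],[252,238.2]],.07)[:,:2], ray(t,[[252,243.5]],.054)[:,:2],ray(t,[[252,243.5]],.045)[:,:2])
P=cloud(t)
# warmer side edges/back via depth
for z in (185,200,270,285): 
  k=[v for v in range(228,250) if abs(P[v,z,2]-.07)<.005][-1]; print('front x',P[k,z])
for v in (170,200,230):
  us=[u for u in range(170,300) if abs(P[v,u,2]-.07)<.006]; print('side y',P[v,us[0]],P[v,us[-1]])
plan([.485,.15,.19],90,11,closure=1)
"
```

```text
0.1255732007895899
[109. 109. 109. 109. 116. 129. 131. 117. 108.  97.  84.  81.] [ 77.  77.  78.  79.  81.  85. 102. 126. 131. 118. 107. 105. 105. 105.]
ends [[0.4833874  0.16159166]
 [0.48520136 0.06349693]] [[0.49277299 0.1116411 ]
 [0.49115578 0.11160151]] [[0.47734409 0.11244136]] [[0.47760023 0.11310928]]
front x [0.49085353 0.2940922  0.06920928]
front x [0.49177521 0.25333495 0.06740055]
front x [0.48988443 0.06300763 0.06981637]
front x [0.49060164 0.02257739 0.06949368]
side y [0.67552587 0.31333081 0.07064316] [0.68036946 0.01741507 0.06826394]
side y [0.59127783 0.31109183 0.07421273] [0.59677727 0.01615364 0.06986238]
side y [0.50960919 0.31472479 0.06712555] [0.51487618 0.01759463 0.07129727]
pos [ 0.5463 -0.2605  0.2   ] yaw 87.33 tilt [ 0.0036 -0.0012 -1.    ]
[37.0, -7.3, 0.8, 0.0036, 0.0011, -0.0042, 1]
[37.0, -7.2, 0.9, 0.0, 0.0, -0.0042, 1]
[37.1, -7.0, 0.9, 0.0, 0.0, -0.0042, 1]
[37.1, -6.8, 0.9, 0.0, 0.0, -0.0042, 1]
[37.1, -6.7, 0.9, 0.0, 0.0, -0.0042, 1]
[37.2, -6.5, 0.9, 0.0, 0.0, -0.0042, 1]
[37.2, -6.4, 0.9, 0.0, 0.0, -0.0042, 1]
[37.2, -6.2, 0.9, 0.0, 0.0, -0.0042, 1]
[37.2, -6.1, 0.9, 0.0, 0.0, -0.0042, 1]
[37.3, -5.9, 0.9, 0.0, 0.0, -0.0042, 1]
[37.3, -5.7, 0.9, -0.0, 0.0, -0.0042, 1]
```

Call:
arm_command(
  targets=[
    [37,-7.5,0,0.0036,0.001,-0.005,1],
    [37,-7.4,0,0,0,-0.005,1],
    [37,-7.3,0,0,0,-0.005,1],
    [37,-7.2,0,0,0,-0.005,1],
    [37,-7.1,0,0,0,-0.005,1],
  ],
)

```text
time_s: 10.5
ee_pos: [0.5158, -0.0726, 0.1981]
eef_rot: [-0.001, 0.715, 0.699, -0.0]
force: [1.3, -0.5, -0.9]
finger_gap: 0.123
```

Call:
arm_command(
  targets=[
    [37,-7,0,0,0,-0.005,1],
    [37,-6.8,0,0,0,-0.005,1],
    [37,-6.6,0,0,0,-0.005,1],
    [37,-6.5,0,0,0,-0.005,1],
    [38,-6.4,0,0,0,-0.002,1],
  ],
)

```text
time_s: 11.0
ee_pos: [0.4847, 0.1137, 0.1984]
eef_rot: [-0.001, 0.707, 0.707, -0.0]
force: [1.4, -0.6, -1.0]
finger_gap: 0.127
```

Call:
arm_command(
  targets=[
    [0,0,30,0,0,0,1],
    [0,0,0,0,0,0,1],
    [0,0,0,0,0,0,1],
  ],
)

```text
time_s: 11.3
ee_pos: [0.4849, 0.1118, 0.1681]
eef_rot: [-0.001, 0.707, 0.707, -0.001]
force: [1.2, 0.3, 0.7]
finger_gap: 0.12
```

```bash
python3 -c "
from h import *
plan([.4855,.1125,.14],90,1,closure=1)
a=[]
for n in('scene','top'):
  c=cam(n);np.savez(n+'1',**c);P=cloud(c)
  p=proj(c,[manip.state()['ee_pos']])[0].astype(int);print(n,p)
  u,v=p; u=max(u,70);a.append(cv2.resize(c['frame'][v-65:v+75,u-50:u+50],None,fx=4,fy=4,interpolation=2))
cv2.imwrite('pics/s4.png',np.hstack(a))"
```

```text
pos [0.4849 0.1118 0.1681] yaw 89.97 tilt [-2.9e-03  7.0e-04 -1.0e+00]
[0.7, 0.6, 28.1, -0.0029, -0.0007, -0.0004, 1]
scene [312 166]
top [248 238]
```

View pics/s4.png

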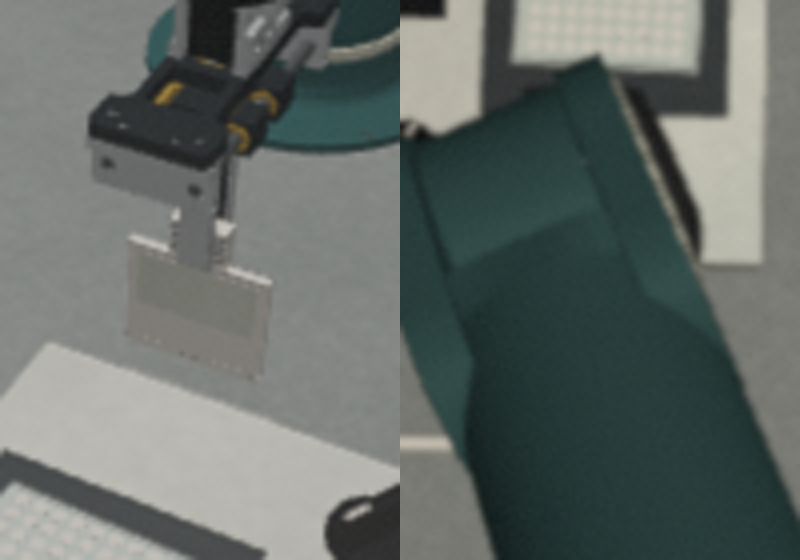

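The left (scene) crop shows the wide holder held upright above the warmer's front, body corners at (130,238), (270,280), (262,378) and (128,335). The right (top) crop is blocked by the arm. So I'll measure the holder and the warmer in the scene view and use the offset between them.

Run:
```python
from h import *
c=dict(np.load("scene1.npz")); P=cloud(c); z=P[...,2]
m=(z>.092)&(z<.165)&(abs(P[...,0]-.485)<.03)&(abs(P[...,1]-.11)<.07)
q=P[m]; r=cv2.minAreaRect(q[:,:2].astype(np.float32)); print("holder pts",len(q),r, "y pct",np.percentile(q[:,1],[0.5,99.5]),"x med",np.median(q[:,0]))
A=np.c_[q[:,1]-.112,q[:,2]-.13,np.ones(len(q))]; print("face fit dx/dy,dx/dz,x0",np.linalg.lstsq(A,q[:,0],rcond=None)[0])
# corners by pixel rays: crop origin
p=np.array([312,166])-[50,65]
for n,uv in(("shoulder ends",[[130,238],[270,280]]),("bottom ends",[[128,335],[262,378]])):
    print(n,(np.array(uv)/4+p).round(1).tolist())
# warmer edges in scene (arm away view)
s=dict(np.load("scene0.npz")); P=cloud(s); m=abs(P[...,2]-.07)<.004
for y in(.04,.06,.08,.2,.22):
    k=m&(abs(P[...,1]-y)<.004)&(P[...,0]>.4)&(P[...,0]<.8); print("front x",y,np.percentile(P[k][:,0],[0,1,99,100]).round(4))
for x in(.51,.52,.7,.71):
    k=m&(abs(P[...,0]-x)<.004)&(P[...,1]>-.05)&(P[...,1]<.4); print("sides",x,np.percentile(P[k][:,1],[0,1,99,100]).round(4), np.percentile(P[k][:,1],[1,99]).mean().round(4))
```

```text
holder pts 806 ((0.48793286085128784, 0.10930813103914261), (0.008864907547831535, 0.09060841798782349), 1.4742296934127808) y pct [0.06447307 0.15404893] x med 0.48781312282339395
face fit dx/dy,dx/dz,x0 [-2.88168576e-04  1.34133253e-02  4.87727774e-01]
shoulder ends [[294.5, 160.5], [329.5, 171.0]]
bottom ends [[294.0, 184.8], [327.5, 195.5]]
front x 0.04 [0.4921 0.4954 0.7289 0.7297]
front x 0.06 [0.4925 0.4954 0.7303 0.7307]
front x 0.08 [0.4891 0.4948 0.7297 0.7304]
front x 0.2 [0.4934 0.4957 0.7295 0.7307]
front x 0.22 [0.4927 0.4954 0.7286 0.7303]
sides 0.51 [0.0132 0.0182 0.3087 0.3115] 0.1634
sides 0.52 [0.0122 0.0162 0.3093 0.3111] 0.1628
sides 0.7 [0.0116 0.0144 0.3082 0.31  ] 0.1613
sides 0.71 [0.0123 0.0162 0.3083 0.3101] 0.1623
```

The holder is within 1 mm of the pocket in both x and y, and aligned. I'll go down in steps and watch the force.

Call:
arm_command(
  targets=[
    [0,0.8,20,-0.003,-0.0007,0,1],
    [0,0,13,0,0,0,1],
    [0,0,0,0,0,0,1],
    [0,0,8,0,0,0,1],
    [0,0,5,0,0,0,1],
  ],
)

```text
time_s: 11.9
ee_pos: [0.4858, 0.1122, 0.1214]
eef_rot: [0.0, 0.707, 0.707, 0.0]
force: [0.2, 0.0, -0.7]
finger_gap: 0.128
```

```bash
python3 -c "
from h import *
s=manip.state();print(s['force'],s['torque'],s['finger_gap'])
plan([.4855,.112,.0872],90,1)"
```

```text
[ 0.21591713  0.04328238 -0.71429671] [-0.02748172 -0.07873339  0.01920669] 0.12811689844215252
pos [0.4858 0.1122 0.1214] yaw 89.99 tilt [ 9.e-04  2.e-04 -1.e+00]
[-0.2, -0.3, 34.2, 0.0009, -0.0002, -0.0001, 0]
```

Call:
arm_command(
  targets=[
    [0,0,5,0,0,0,1],
    [0,0,5,0,0,0,1],
    [0,0,5,0,0,0,1],
    [0,0,4,0,0,0,1],
    [0,0,0,0,0,0,1],
  ],
)

```text
time_s: 12.4
ee_pos: [0.4854, 0.1123, 0.102]
eef_rot: [-0.0, 0.707, 0.707, -0.0]
force: [-0.2, -1.4, -1.0]
finger_gap: 0.126
```

Underside is about 22 mm below the mouth with no resistance, so I'll carry on to the spring.

Call:
arm_command(
  targets=[
    [0,0,4,0,0,0,1],
    [0,0,3,0,0,0,1],
    [0,0,3,0,0,0,1],
    [0,0,0,0,0,0,1],
  ],
)

```text
time_s: 12.8
ee_pos: [0.4858, 0.1124, 0.0925]
eef_rot: [0.0, 0.707, 0.707, 0.0]
force: [0.6, -0.5, 4.7]
finger_gap: 0.125
```

Call:
arm_command(
  targets=[
    [0,0,2,0,0,0,1],
    [0,0,1.5,0,0,0,1],
    [0,0,0,0,0,0,1],
  ],
)

```text
time_s: 13.1
ee_pos: [0.4858, 0.1123, 0.0892]
eef_rot: [0.0, 0.707, 0.707, 0.0]
force: [-1.0, 0.0, 6.3]
finger_gap: 0.125
```

Call:
arm_command(
  targets=[
    [0,0,1.5,0,0,0,1],
    [0,0,0,0,0,0,1],
  ],
)

```text
time_s: 13.3
ee_pos: [0.4858, 0.1124, 0.0878]
eef_rot: [0.0, 0.707, 0.707, 0.0]
force: [-1.6, -0.4, 7.9]
finger_gap: 0.122
```

Call:
arm_command(
  targets=[
    [0,0,1,0,0,0,1],
    [0,0,0,0,0,0,1],
    [0,0,0,0,0,0,1],
  ],
)

```text
time_s: 13.6
ee_pos: [0.4859, 0.1124, 0.0869]
eef_rot: [0.0, 0.707, 0.707, 0.0]
force: [-0.9, -0.6, 8.3]
finger_gap: 0.122
```

Call:
arm_command(
  targets=[
    [0,0,0.7,0,0,0,1],
    [0,0,0,0,0,0,1],
    [0,0,0,0,0,0,1],
  ],
)

```text
time_s: 13.9
ee_pos: [0.4859, 0.1124, 0.0864]
eef_rot: [0.0, 0.707, 0.707, 0.0]
force: [-2.1, -0.8, 12.2]
finger_gap: 0.124
```

Call:
arm_command(
  targets=[
    [0,0,0.4,0,0,0,1],
    [0,0,0,0,0,0,1],
    [0,0,0,0,0,0,1],
  ],
)

```text
time_s: 14.2
ee_pos: [0.4861, 0.1125, 0.0863]
eef_rot: [0.001, 0.707, 0.707, 0.001]
force: [-3.4, -1.8, 18.4]
finger_gap: 0.125
```

Run:
```python
from h import *
s=manip.state(); print(s['force'],s['torque'],s['finger_gap'],s['ee_pos'])
c=cam('scene'); P=cloud(c); z=P[...,2]
m=(z>.076)&(z<.096)&(abs(P[...,0]-.485)<.02)&(abs(P[...,1]-.11)<.07); q=P[m]
out=q[abs(q[:,1]-.109)>.022]; print("shoulder z top",np.percentile(out[:,2],[50,95,99]).round(4),"y",np.percentile(q[:,1],[1,99]),"rect",cv2.minAreaRect(q[:,:2].astype(np.float32)))
mm=(z>.098)&(z<.112)&(P[...,0]>.5)&(P[...,0]<.6)&(P[...,1]>.2)&(P[...,1]<.29); print('bar',cv2.minAreaRect(P[mm][:,:2].astype(np.float32)))
cv2.imwrite('pics/s5.png',cv2.resize(c['frame'][130:270,240:400],None,fx=4,fy=4,interpolation=2))
```

```text
[-3.39503789 -1.84566556 18.40168894] [-0.37903043  1.28779002  0.01376808] 0.125471257053808 [0.48606673 0.11245873 0.08632012]
shoulder z top [0.0855 0.0905 0.0919] y [0.06559714 0.15428552] rect ((0.4912511110305786, 0.11014097183942795), (0.019971463829278946, 0.08910113573074341), 2.715587615966797)
bar ((0.5566531419754028, 0.25568875670433044), (0.014748366549611092, 0.05727238580584526), 59.739009857177734)
```

View pics/s5.png

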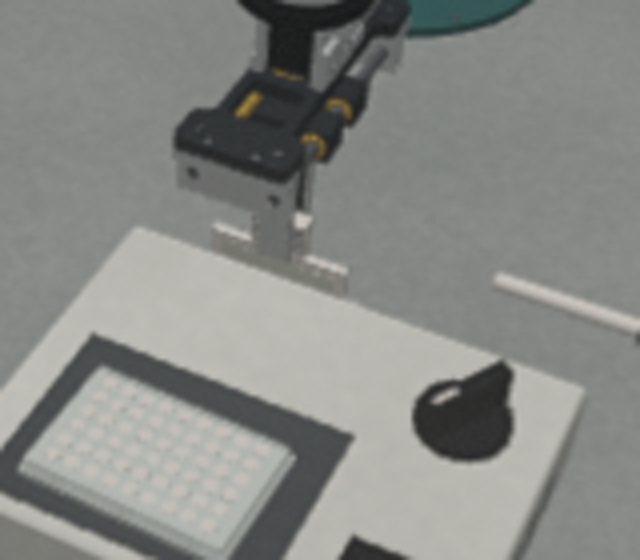

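The holder sits home at the front, with shoulders at (213,228) to (348,275) just above the warmer's top. The switch mark at (445,397) is turned to on. The push rose to 18 N with almost no travel, so the foot is on its stop.

```bash
python3 -c "
from bench import manip
print(manip.hand_in())"
```

```text
the job is handed in; nothing more can be done
None
```

I turned the switch on, then put the wide holder in the pocket and pressed it down to the stop. I handed the job in at about 14 s, still gripping the holder with the grip set to 40 N; handing in reported no verdict.

**Last checks:**
- **Switch:** the torque rose to 0.64 N m at the on stop. Afterwards the depth data put the bar at -30°, which is on.
- **Holder depth:** the push rose from 8 N to 18 N in the last 0.6 mm of travel, more than the spring's 9 N, so the foot is on its stop. The tool stopped at 86.3 mm, against 87.2 mm expected for fully home, so the holder may have slipped up to 1 mm in the grip.
- **Holder alignment:** it was within about 1 mm of the pocket both ways just before it went in. The last tool reading was vertical and square to the pocket.
- **Less certain:** the final depth readings of the shoulders were noisy (85 to 92 mm, against 88 mm expected). A rectangle fitted to the holder showed 2.7° of turn, but it took in fingers and noise, so I relied on the tool pose. The top camera was blocked by the arm, so I estimated the pocket's position in the scene view from the first top picture.
- **Other things:** nothing looked disturbed in the pictures, but I did not measure the other objects' positions again.

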